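# Find the heavier scale weight on the pivot balance and store it

### The arm

A 6-joint arm with a two-finger parallel gripper is mounted at the origin on the work surface; the furniture and walls round the work are solid. World frame = base frame: x ahead of the robot, y to its left, z up, the work surface at z = 0. Lengths are in mm, angles in rad, forces in N, time in s.
With the tool pointing down it reaches from about 300 to 825 mm from the base axis. Payload 5.4 kg.
Tool frame: the origin (TCP) lies on the centre line of the jaws, within the pads' length; the fingertips stand 8 mm ahead of it and the grasp point (between the pads) lies 11 mm behind it; z points along the fingers, x is the direction in which the jaws open and shut, and the axes are right-handed (so a half turn about z gives the same grasp; the last joint's range is limited). The gripper opens to 92 mm and grips with 3 to 60 N. Pads are 20 mm wide; open, the fingers measure 128 mm over their backs; the gripper's body (75 mm by 189 mm) begins 69 mm behind the grasp point.
Start: joints at [1.045, 0.158, 1.597, -0, 1.386, -0.21], TCP at [178.591, 546.545, 222.601] pointing down, gripper open.
Joint ranges: [-2.91, 2.91], [-0.94, 2.29], [0.18, 2.7], [-1.29, 4.43], [0.17, 2.64], [-3, 3]. Speed limits (rad/s): [2.57, 2.57, 3.14, 3.14, 3.14, 3.14].

### API

Orientations are given as [roll, pitch, yaw] about the fixed x, y, z axes, in that order (R = Rz(yaw) Ry(pitch) Rx(roll)).
In Python, from cell import bot, imaging, cut_out gives the robot as it stands. The module is installed in compiled form; this text tells all that it offers. Calls block until the motion is done:
- bot.move_pose(position, orientation): joint-space move of the TCP to a pose.
- bot.move_linear(position, rot=None, vel=150): straight line of the TCP; rot=None keeps the orientation; vel is the mean speed in mm/s.
- bot.movej(angles): joint-space move.
- bot.move_gripper(opening, f_grip=None): finger opening in mm; f_grip is the grip in N (None keeps the last); returns when the fingers have stopped.
- bot.sleep(seconds).
- bot.solve_ik(position, orientation): joint angles nearest the present ones, or None.
- imaging.read_camera(name): name is "side" or "top" or "wrist"; returns a dict with "img" (384x512x3 uint8, red, green, blue), "depth" (384x512 float32, mm along the optical axis (not along the pixel's ray), 0 where there is no reading), "fov_y" (degrees; the focal length in pixels is half the picture's height over the tangent of half this angle, whatever the lens; pixels are square), "cx", "cy" (the principal point, pixels), "rvec" (rotation vector, rad) and "tvec" (3), from world to camera coordinates, as OpenCV has them. Camera axes: x right, y down, z forward; pixel columns grow to the right and rows downward; lengths in mm; the calibration is good to about 2 mm. A picture is of the moment at which its call begins.
A pose or a line that the arm cannot do raises bot.IKError and nothing moves.
- bot.job_done(): hands the job in, once; it reports no verdict.
Trained networks look in the newest picture that a camera, given by its name, has taken for a name from the list of things; names that differ only in an ending like _2 or _b are one class to them, and where a whole thing is asked for, a point or a joint stands for the part that bears it (a point fixed in the world has none). Each returns a list of dicts, best first, with "confidence" (0 to 1); they miss things now and then, are a little off and sometimes report something else, mostly with a low value. They report only what shows in the picture. A call takes as long as a camera call. They do not tell look-alikes from the thing itself.
- cut_out(query, camera): "mask" (384x512 bool, what is visible of it) and "pixel" ([column, row] in pixels, amid what is visible of it).
Readings, each from a call of its own:
- bot.get_clock(): time.
- bot.get_joint_pos(): joint angles.
- bot.get_dq(): joint speeds.
- bot.get_joint_efforts(): joint torques, N m.
- bot.get_tool_pos(): TCP position.
- bot.get_ee_rot(): TCP orientation.
- bot.get_contact_force(): force on the tool from outside, world axes, zero at the start.
- bot.get_wrist_torque(): the same for the moment, N m.
- bot.get_opening(): finger opening in mm.
Only numpy, scipy, OpenCV 4.12 (cv2) and the standard library are available. Lean on these libraries where they do the work, as an engineer would, in place of code of your own. Each camera call takes 0.05 s, during which the arm holds its last target.

### The job

Two steel scale weights look alike, but one is clearly heavier. Set one gently on each pan of the pivot balance, let go of both and see which side drops; leave the lighter one on its pan and stand the one that dropped in the groove of the wooden rack. Slide it along the groove until it bears on the sprung pad of the stop, press it there with about 8 N for half a second, and leave it standing against the pad; put only the heavier weight in the rack and do not disturb the other things.

Things in the scene. Friction and masses are not known exactly. Their poses are not given: they have to be found in the camera images.
- weight_a: one of two look-alike plain steel cylinders, 34 mm in diameter and 50 mm tall, standing on the worktop; origin at the centre of the underside, z up its axis. Mass 0.2 to 0.4 kg. One of the two, either one, hides a heavy core and is at least 90 g heavier; this cannot be seen and is to be found on the balance
- weight_b: the other look-alike steel cylinder, 34 mm in diameter and 50 mm tall; origin at the centre of the underside, z up its axis. Mass 0.2 to 0.4 kg
- balance: fixed foot of the pivot balance, a white plate 90 x 130 x 12 mm with a steel fork 73 mm tall at its middle; origin at the centre of the underside, on the worktop. The beam lies along its y axis; its x axis is the pivot's direction, 66 mm above the origin
- beam (a joint): tilt of the balance beam in rad, 0 when level, from -0.11 to +0.11 (stops). Positive: the +y arm (pan_left) is up and the -y arm (pan_right) has dropped; negative: pan_left has dropped. A light spring levels the empty beam and a damper slows it: it needs up to about 1 s to swing over. A single weight, or the heavier of the two, takes its arm down to the stop, about 10 mm below level. The pivot is delicate: never more than 15 N on pans or beam
- pan_left (a point): centre of the floor of the pan on the balance's +y arm, 90 mm from the pivot; moves with the beam. The pan is a round steel dish, 53 mm across inside, its rim 8 mm above the floor; floor 74 mm above the worktop when level
- pan_right (a point): centre of the floor of the pan on the balance's -y arm, 90 mm from the pivot; the same dish; moves with the beam
- rack: fixed wooden rack 190 x 74 mm with a straight groove along its x axis; origin at the centre of the underside, on the worktop. Groove floor 12 mm above the origin, 38 mm wide, between rails whose tops are 24 mm above the origin; open above, a lip at its -x end. In the +x half stands an aluminium stop block, 34 mm wide, 59 mm tall with its black thumbscrew, that carries the pad on its -x side
- groove_mouth (a point): point on the groove floor's centre line, 58 mm to the -x side of the rack's middle, clear of the pad: a weight can be lowered in here. From here towards the rack's +x the weight meets the stop's pad: black rubber, 22 mm wide, 16 to 50 mm above the worktop, giving way on a damped spring of 2.5 N/mm and not to bear over 18 N. The pad's face is set anywhere 53 to 93 mm from this point; its place is not reported: find it by feel
- nozzle_0: bystander: steel piping nozzle, a cone 27 mm across and 46 mm tall; origin at the centre of its underside
- nozzle_1: bystander: steel piping nozzle with a notched tip, 25 mm across and 42 mm tall; origin at the centre of its underside
- sugar_shaker: bystander: clear shaker with grey cap, 44 mm across and 90 mm tall; origin at the centre of its underside
- timer: bystander: white kitchen timer, 66 x 66 x 24 mm; origin at the centre of its underside
- label_tape: bystander: roll of tan tape lying flat, 94 mm across and 25 mm tall; origin at the centre of its underside
There are look-alikes about, which are no part of the job. Leave any blue or red look-alike of the weight_b alone.

How it is judged (in metres and radians):
On the way, in this order (a step that is already met when the one before it is completed fails the run):
1. the two weights stand on opposite pans, let go, and the beam has dropped on one side (contact force between each of weight_a, weight_b and the fingers below 0.05 N and (value of joint beam above 0.06 rad or value of joint beam below -0.06 rad) and ((distance between weight_a and pan_left below 0.014 m and distance between weight_b and pan_right below 0.014 m) or (distance between weight_a and pan_right below 0.014 m and distance between weight_b and pan_left below 0.014 m))), for 0.3 s.
2. the heavier weight (the one with the heavy core hidden in it) stands in the rack's groove and presses on the sprung pad with 4 N or more for 0.3 s (((horizontal distance between weight_a and core_1_c0 below 0.015 m and z of weight_a in the frame of rack between 0.01 and 0.0145 m and y of weight_a in the frame of rack between -0.006 and 0.006 m and contact force between weight_a and pad_c0 above 4 N) or (horizontal distance between weight_b and core_1_c0 below 0.015 m and z of weight_b in the frame of rack between 0.01 and 0.0145 m and y of weight_b in the frame of rack between -0.006 and 0.006 m and contact force between weight_b and pad_c0 above 4 N))), for 0.3 s.
At the end, for the whole second after the job is handed in: The heavier weight stands upright (within 0.08 rad) on the floor of the rack's groove, within 4 mm of the stop's pad, the lighter weight stands in its pan of the balance (within 14 mm of the pan's centre), and both are let go and at rest (((horizontal distance between weight_a and core_1_c0 below 0.015 m and z of weight_a in the frame of rack between 0.01 and 0.0145 m and y of weight_a in the frame of rack between -0.006 and 0.006 m and horizontal distance between weight_a and pad_c0 below 0.024 m and angle between weight_a's own z axis and vertical below 0.08 rad and contact force between each of weight_a, weight_b and the fingers below 0.05 N and linear speed of each of weight_a, weight_b below 0.01 m/s and (distance between weight_b and pan_left below 0.014 m or distance between weight_b and pan_right below 0.014 m)) or (horizontal distance between weight_b and core_1_c0 below 0.015 m and z of weight_b in the frame of rack between 0.01 and 0.0145 m and y of weight_b in the frame of rack between -0.006 and 0.006 m and horizontal distance between weight_b and pad_c0 below 0.024 m and angle between weight_b's own z axis and vertical below 0.08 rad and contact force between each of weight_a, weight_b and the fingers below 0.05 N and linear speed of each of weight_a, weight_b below 0.01 m/s and (distance between weight_a and pan_left below 0.014 m or distance between weight_a and pan_right below 0.014 m)))); the robot touches nothing.
It fails at once if a weight is set down on the balance with more than 15 N (contact force between any of weight_a, weight_b and balance above 15 N).
It fails at once if the robot pushes on the balance with more than 15 N (contact force between the arm and balance above 15 N).
It fails at once if the pad is pressed with more than 18 N (contact force between anything else and pad_c0 above 18 N).
It fails at once if the lighter weight is put in the rack ((horizontal distance between weight_a and core_1_c0 below 0.015 m and contact force between weight_b and rack above 0.5 N) or (horizontal distance between weight_b and core_1_c0 below 0.015 m and contact force between weight_a and rack above 0.5 N)).
It fails at once if a bystander is moved by more than 25 mm (distance of any of nozzle_0, nozzle_1, sugar_shaker, timer, label_tape from where it was at the start of the episode above 0.025 m).
It also fails if it takes over 72 s, if anything falls off the work surface, if the arm or the gripper's body presses on something with over 40 N, if the wrist force passes 120 N, or if a joint passes its speed limit or range.

## Working session

There is one attempt and no reset: what is moved stays moved. The work goes in short steps, each a Python script; the robot and the scene stay as the last script left them, time stands still between calls to the robot, and variables do not carry over. Pictures are saved under pics/ and viewed, and the job is handed in when it is done.

```bash
ls; mkdir -p pics; cat > h.py <<'E'
import numpy as np, cv2
from cell import bot, imaging, cut_out
def cam(n):
    d=imaging.read_camera(n); d['R']=cv2.Rodrigues(np.array(d['rvec'],float))[0]; d['t']=np.array(d['tvec'],float).ravel()
    d['f']=192/np.tan(np.radians(d['fov_y'])/2); return d
def cloud(d):
    v,u=np.mgrid[0:384,0:512]; z=d['depth'].astype(float)
    P=np.stack([(u-d['cx'])/d['f']*z,(v-d['cy'])/d['f']*z,z],-1)
    W=(P-d['t'])@d['R']; W[z<=0]=np.nan; return W
def save(d,n): cv2.imwrite('pics/'+n,cv2.cvtColor(d['img'],cv2.COLOR_RGB2BGR))
def proj(d,p):
    c=d['R']@np.array(p,float)+d['t']; return c[0]/c[2]*d['f']+d['cx'],c[1]/c[2]*d['f']+d['cy']
E
python3 - <<'E'
from h import *
for n in ['top','side','wrist']:
    d=cam(n); save(d,n+'0.png'); W=cloud(d)
    print(n,d['fov_y'],-d['R'].T@d['t'])
    for q in ['weight_a','balance','pan_left','rack','nozzle_0','nozzle_1','sugar_shaker','timer','label_tape']:
        for o in cut_out(q,n)[:4]:
            m=o['mask']; P=W[m]; P=P[~np.isnan(P[:,0])]
            print(q,round(o['confidence'],2),np.round(o['pixel']),m.sum(), np.round(np.median(P,0)) if len(P) else None, np.round(P.min(0)) if len(P) else '',np.round(P.max(0)) if len(P) else '')
print(bot.get_clock())
E
```

```text
pics
top 47.57594727308465 [ 349.85815998   26.16222325 1105.46843473]
weight_a 0.74 [160. 237.] 196 [441. 268.  49.] [426. 255.   2.] [460. 287.  56.]
weight_a 0.59 [165. 172.] 227 [602. 282.  48.] [587. 268.  -2.] [632. 306.  55.]
weight_a 0.59 [168. 201.] 175 [531. 272.  49.] [518. 257.  10.] [549. 289.  57.]
weight_a 0.47 [139. 163.] 208 [633. 359.  48.] [620. 347.   2.] [652. 378.  54.]
balance 0.68 [284. 209.] 2969 [533. -21.  68.] [ 487. -157.   -5.] [596. 101.  87.]
pan_left 0.88 [287. 205.] 1412 [536. -29.  74.] [ 498. -144.   -1.] [576.  97.  87.]
rack 0.94 [370. 229.] 1965 [ 504. -246.   14.] [ 419. -313.   -2.] [ 615. -194.   51.]
rack 0.74 [132. 201.] 92 [531. 362.  22.] [522. 355.  -1.] [546. 383.  48.]
nozzle_0 0.55 [347. 156.] 79 [ 695. -173.   17.] [ 688. -186.   -1.] [ 715. -163.   40.]
nozzle_0 0.44 [131. 200.] 99 [531. 362.  19.] [522. 353.  -1.] [547. 379.  48.]
nozzle_1 0.55 [347. 156.] 79 [ 695. -173.   17.] [ 688. -186.   -1.] [ 715. -163.   40.]
nozzle_1 0.44 [131. 200.] 99 [531. 362.  19.] [522. 353.  -1.] [547. 379.  48.]
sugar_shaker 0.81 [214. 137.] 309 [
[... 1154 characters left out ...]
4.] [ 684. -178.   -3.] [ 705. -158.   38.]
nozzle_1 0.71 [304. 197.] 573 [ 480. -224.   11.] [ 415. -345.   -6.] [621. -93.  71.]
nozzle_1 0.69 [214. 298.] 200 [528. 375.  15.] [517. 326.  -3.] [558. 382.  44.]
nozzle_1 0.47 [231. 196.] 68 [ 693. -170.   14.] [ 684. -178.   -3.] [ 705. -158.   38.]
sugar_shaker 0.88 [187. 237.] 499 [694. 183.  41.] [677. -16.  -5.] [800. 193.  88.]
timer 0.8 [329. 220.] 307 [365. -73.  16.] [ 333. -127.   -2.] [398. -58.  23.]
label_tape 0.7 [201. 218.] 516 [727. -17.  12.] [ 682. -118.   -6.] [800.  24.  27.]
wrist 62.73464325623366 [105.19526846 570.47259139 384.12737295]
weight_a 0.61 [138. 377.] 205 [425. 281.   7.] [421. 262.  -2.] [444. 289.  18.]
1.5
```

```bash
python3 - <<'E'
import cv2
t=cv2.imread('pics/top0.png')
cv2.imwrite('pics/topz.png',cv2.resize(t[100:300,110:410],(800,533),interpolation=cv2.INTER_CUBIC))
t=cv2.imread('pics/side0.png')
cv2.imwrite('pics/sidez.png',cv2.resize(t[150:340,130:390],(800,585),interpolation=cv2.INTER_CUBIC))
E
```

```text
(no output)
```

View pics/topz.png

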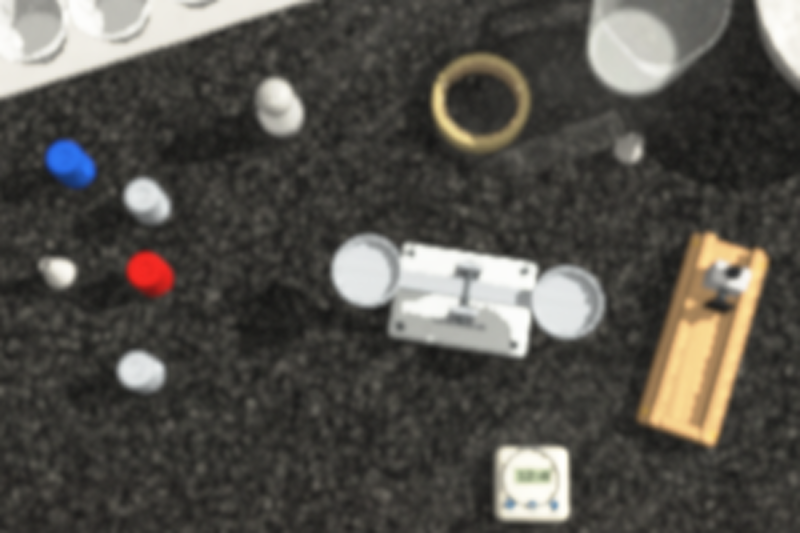

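View pics/sidez.png

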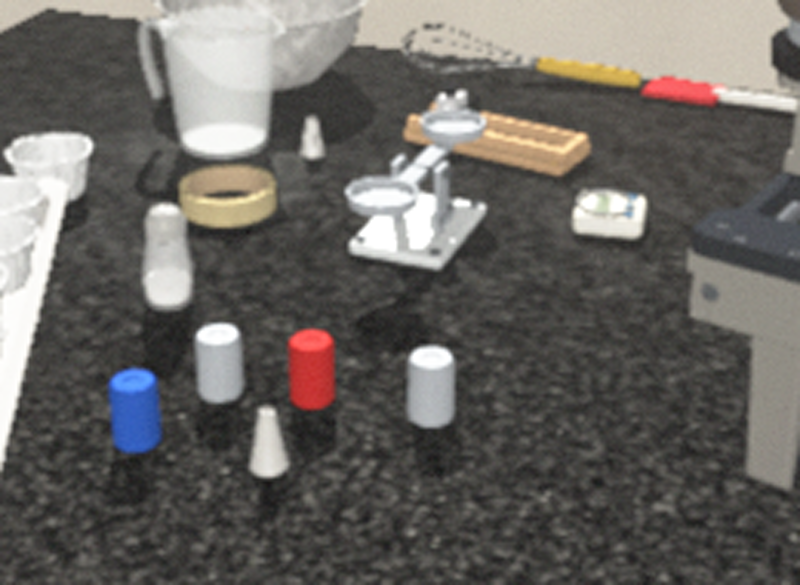

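The pictures show two steel weights at zoomed top-view pixels (148,200) and (140,372), with the red and blue decoys beside them. The balance is in the middle and the rack on the right, its stop at the far end. Next I'll refine the positions.

```bash
cat >> h.py <<'E'
from scipy.optimize import least_squares
def circ(P):
    f=lambda p: np.hypot(P[:,0]-p[0],P[:,1]-p[1])-p[2]
    r=least_squares(f,[*P[:,:2].mean(0),20],loss='soft_l1'); return r.x
def ring(P,c,lo,hi):
    k=(np.hypot(P[:,0]-c[0],P[:,1]-c[1])<hi)&(P[:,2]>lo)
    return P[k]
E
python3 - <<'E'
from h import *
for n in ['top','side']:
    d=cam(n); W=cloud(d).reshape(-1,3); W=W[~np.isnan(W[:,0])]
    for c in [(441,268),(602,285)]:
        P=W[(np.hypot(W[:,0]-c[0],W[:,1]-c[1])<32)&(W[:,2]>45)&(W[:,2]<56)]
        if len(P)>5: print(n,'weight',c,len(P),P[:,:2].mean(0),(P[:,:2].min(0)+P[:,:2].max(0))/2,np.median(P[:,2]))
        P=W[(np.hypot(W[:,0]-c[0],W[:,1]-c[1])<32)&(W[:,2]>12)&(W[:,2]<42)]
        f=lambda p: np.hypot(P[:,0]-p[0],P[:,1]-p[1])-17
        print('  side fit',least_squares(f,[c[0],c[1]],loss='soft_l1').x,len(P))
    B=W[(W[:,0]>470)&(W[:,0]<600)&(W[:,1]>-170)&(W[:,1]<120)&(W[:,2]>68)&(W[:,2]<95)]
    for s in (1,-1):
        P=B[(s*(B[:,1]+21)>58)]
        if len(P)<10: continue
        print(n,'pan',s,len(P),(P[:,:2].min(0)+P[:,:2].max(0))/2,P[:,:2].max(0)-P[:,:2].min(0),np.percentile(P[:,2],[5,25,50,75,95]), cv2.minEnclosingCircle(P[:,:2].astype(np.float32)))
        Pf=P[P[:,2]<77]; print('   floor',len(Pf),Pf.mean(0))
    F=W[(W[:,0]>460)&(W[:,0]<610)&(W[:,1]>-110)&(W[:,1]<80)&(W[:,2]>7)&(W[:,2]<16)]
    if len(F)>20: print('plate',cv2.minAreaRect(F[:,:2].astype(np.float32)))
    K=W[(W[:,0]>380)&(W[:,0]<640)&(W[:,1]>-340)&(W[:,1]<-175)&(W[:,2]>19)&(W[:,2]<28)]
    print('rack',len(K),cv2.minAreaRect(K[:,:2].astype(np.float32)))
print(bot.get_tool_pos(),bot.get_ee_rot(),bot.get_contact_force())
E
```

```text
top weight (441, 268) 147 [442.23024544 271.01856857] [442.35861671 270.8968171 ] 50.04073521863265
  side fit [442.65811965 272.15283796] 36
top weight (602, 285) 135 [604.81625258 285.18289506] [605.09939616 285.72990543] 50.74117868815561
  side fit [606.06601942 286.27269208] 49
top pan 1 529 [544.49034356  67.44369132] [62.23196125 58.98444982] [71.73201633 73.65827967 75.36064924 77.95016873 83.72000932] ((544.1614379882812, 67.1359634399414), 31.73188018798828)
   floor 367 [544.2873541   67.291586    74.19652099]
top pan -1 553 [ 528.82522507 -111.85180406] [61.58112373 63.50101581] [71.1007815  73.45799827 74.98806812 77.75227695 83.88186182] ((529.1912231445312, -111.1274185180664), 32.6513671875)
   floor 394 [ 529.14324536 -111.83453395   73.9627982 ]
plate ((536.1898193359375, -22.905479431152344), (129.3474884033203, 90.38434600830078), 85.36559295654297)
rack 695 ((516.305419921875, -252.31640625), (58.70858383178711, 189.17100524902344), 75.1002426147461)
side weight (441, 268) 89 [438.58065351 275.16047081] [438.89582091 273.31339215] 47.237958564234646
  side fit [4
[... 316 characters left out ...]
03125, 69.97728729248047), 33.942543029785156)
   floor 185 [541.88542031  67.83406495  72.36799116]
side pan -1 185 [ 525.66082249 -113.32023954] [61.92427083 67.49643075] [69.37956459 70.93319818 73.10848278 76.59334993 79.14845936] ((525.6830444335938, -112.46326446533203), 34.61206817626953)
   floor 146 [ 525.85865056 -112.86829745   72.45753588]
plate ((532.761962890625, -20.698143005371094), (131.5846710205078, 89.48422241210938), 86.43164825439453)
rack 116 ((513.0052490234375, -248.1792755126953), (64.54293060302734, 191.22256469726562), 74.30155944824219)
[178.59789454 546.54624251 222.61290253] [-3.14157727e+00 -1.96534499e-05  1.25497682e+00] [ 0.14119879 -0.46509453 -0.53181214]
```

```bash
cat >> h.py <<'E'
PI=np.pi
def down(yaw): return [PI,0,yaw]
def fitw(d,c,zlo=40,zhi=58,r=32):
    W=cloud(d).reshape(-1,3); W=W[~np.isnan(W[:,0])]
    P=W[(np.hypot(W[:,0]-c[0],W[:,1]-c[1])<r)&(W[:,2]>zlo)&(W[:,2]<zhi)]
    return len(P),(P.mean(0) if len(P) else None),cv2.minEnclosingCircle(P[:,:2].astype(np.float32)) if len(P)>3 else None
E
python3 - <<'E'
from h import *
bot.move_gripper(60,25)
bot.move_pose([441,272,180],down(-0.085))
d=cam('wrist'); save(d,'w1.png'); print(d['R'],-d['R'].T@d['t']); print(fitw(d,(441,272)))
print(bot.get_clock(),bot.get_joint_pos())
E
```

```text
[[ 9.96587101e-01 -8.25457584e-02 -5.89092093e-04]
 [-7.93538073e-02 -9.59967344e-01  2.68636690e-01]
 [-2.27403285e-02 -2.67673113e-01 -9.63241393e-01]] [445.90497095 348.82138171 341.73173461]
(943, array([438.92370886, 272.42929864,  48.46849183]), ((438.752685546875, 271.2037048339844), 16.968801498413086))
3.7083 [3.20947360e-01 4.75525239e-02 1.80259905e+00 3.24222990e-04
 1.29114384e+00 4.03852026e-01]
```

View pics/w1.png

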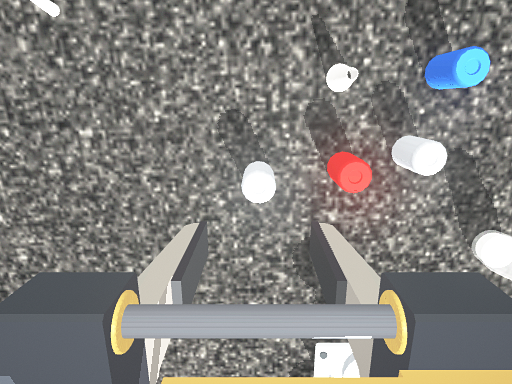

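The wrist view shows the near steel weight at pixel (259,182), between the jaws, with red and blue clear to the right. Now I'll grasp it.

```bash
python3 - <<'E'
from h import *
bot.move_linear([440.3,271.8,60],vel=150)
bot.move_linear([440.3,271.8,25],vel=80)
print(bot.get_contact_force())
bot.move_gripper(20,25)
print('open',bot.get_opening(),bot.get_tool_pos(),bot.get_contact_force())
bot.move_linear([440.3,271.8,150],vel=150)
bot.sleep(0.3)
f=bot.get_contact_force(); print(bot.get_opening(),f,bot.get_clock())
bot.move_pose([542,67,150],down(-0.085))
bot.sleep(0.2)
d=cam('wrist'); save(d,'w2.png'); W=cloud(d); print(bot.get_clock(),bot.get_contact_force())
W=W.reshape(-1,3); W=W[~np.isnan(W[:,0])]
for c in [(542,67),(527,-112)]:
    P=W[(np.hypot(W[:,0]-c[0],W[:,1]-c[1])<45)&(W[:,2]>65)&(W[:,2]<90)]
    print(len(P),P.min(0) if len(P) else '',P.max(0) if len(P) else '')
E
```

```text
[ 0.50047682 -0.14667681 -0.11633003]
open 34.117082749300856 [440.46185649 271.88415908  25.33963281] [-1.24217543  0.2959877   2.59144155]
33.923009837825354 [ 0.14988179  0.25974398 -4.11603082] 7.0333
8.1917 [ 0.66577643  0.20553676 -3.80414758]
3030 [509.20876831  43.13515259  70.99327875] [572.24765104  97.82696828  83.00378615]
1176 [ 498.37286348 -106.19939974   67.10477006] [554.84951931 -67.15033636  82.64622325]
```

View pics/w2.png

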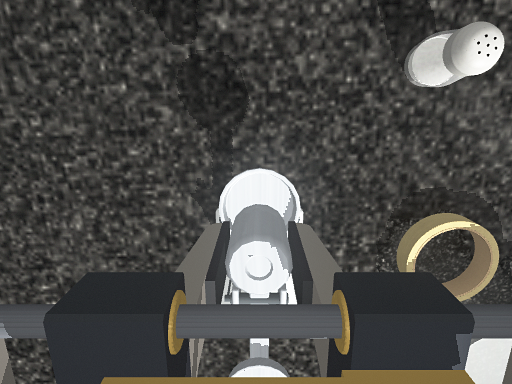

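The weight is held at pixel (258,250) above the left pan, whose rim is at (260,200). The lift read about 4 N. Now I'll lower it onto the pan in small steps.

```bash
cat >> h.py <<'E'
def lower(x,y,z0,z1,step,fsup,vel=15):
    """step down till support force (rise of Fz) reaches fsup"""
    b=np.mean([bot.get_contact_force()[2] for _ in range(5)])
    z=z0
    while z>z1:
        z-=step; bot.move_linear([x,y,z],vel=vel)
        f=np.mean([bot.get_contact_force()[2] for _ in range(3)])-b
        print(round(z,1),round(f,2),end='; ')
        if f>fsup: break
    print(); return z
E
python3 - <<'E'
from h import *
bot.move_linear([541.5,67.5,104],vel=120); bot.sleep(0.2)
z=lower(541.5,67.5,103,88,1.0,2.5)
print(bot.get_clock(),bot.get_contact_force())
E
```

```text
102.0 0.38; 101.0 0.75; 100.0 0.73; 99.0 0.41; 98.0 0.17; 97.0 1.43; 96.0 -0.07; 95.0 0.57; 94.0 1.69; 93.0 1.48; 92.0 1.17; 91.0 2.34; 90.0 8.57; 
12.2083 [-2.80238634  1.9467325   4.53630407]
```

```bash
python3 - <<'E'
from h import *
bot.move_linear([541.5,67.5,91],vel=15)
print(bot.get_contact_force())
bot.move_gripper(60,25)
bot.sleep(0.2)
bot.move_linear([541.5,67.5,185],vel=120)
print(bot.get_clock(),bot.get_contact_force())
bot.move_pose([603,286,185],down(-0.085))
d=cam('wrist'); save(d,'w3.png'); print(fitw(d,(603,286)))
d=cam('side'); save(d,'s3.png'); print(bot.get_clock())
i=cv2.imread('pics/s3.png'); cv2.imwrite('pics/s3z.png',cv2.resize(i[150:340,150:350],(600,570)))
E
```

```text
[-0.78684108  0.92244966 -0.02851136]
14.15 [-0.62667152 -0.35426023 -0.6248145 ]
(923, array([601.99352904, 286.62745112,  48.48589047]), ((601.9691772460938, 285.4766845703125), 16.91519546508789))
15.1583
```

View pics/s3z.png

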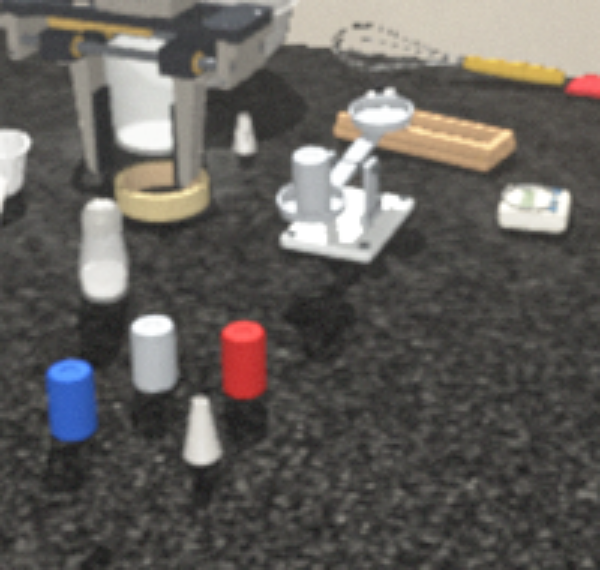

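View pics/w3.png

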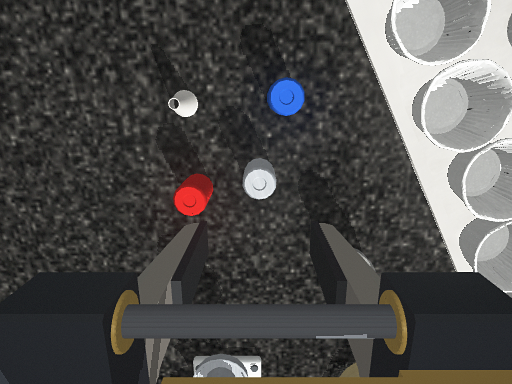

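The side view shows the first weight upright in the left pan (about 313,185), which has dropped. The second steel weight is at wrist pixel (260,180). Next I'll pick it up and move to the right pan, which is raised about 10 mm.

```bash
python3 - <<'E'
from h import *
bot.move_gripper(56,25)
bot.move_linear([603.2,286,60],vel=150)
bot.move_linear([603.2,286,25],vel=80)
print(bot.get_contact_force())
bot.move_gripper(20,25)
print('open',bot.get_opening(),bot.get_tool_pos())
bot.move_linear([603.2,286,200],vel=180)
bot.sleep(0.3); print(bot.get_contact_force())
bot.move_pose([526.8,-112,200],down(-0.085))
bot.move_linear([526.8,-112,118],vel=120)
bot.sleep(0.3); print(bot.get_contact_force(),bot.get_clock())
z=lower(526.8,-112,114,106,1.0,1.6)
print(bot.get_clock(),bot.get_contact_force())
E
```

```text
[0.81909577 0.34616202 0.50506458]
open 34.163518892606724 [603.56065331 286.08578368  25.57330076]
[-0.43268828  0.28814557 -2.13378713]
[ 0.07239027 -0.54047681 -2.29801775] 21.5167
113.0 -0.37; 112.0 0.5; 111.0 1.16; 110.0 2.34; 
22.75 [0.2322843  0.61992747 0.03863971]
```

```bash
python3 - <<'E'
from h import *
bot.move_gripper(60,25)
bot.sleep(0.2)
bot.move_linear([526.8,-112,200],vel=120)
bot.sleep(0.5)
d=cam('side'); save(d,'s4.png'); 
i=cv2.imread('pics/s4.png'); cv2.imwrite('pics/s4z.png',cv2.resize(i[150:340,150:350],(600,570)))
d=cam('wrist'); save(d,'w4.png')
print(bot.get_clock())
E
```

```text
25.0083
```

View pics/s4z.png

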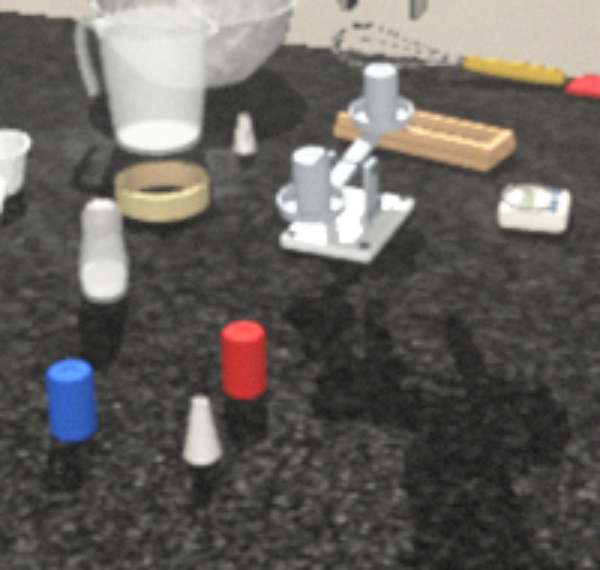

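View pics/w4.png

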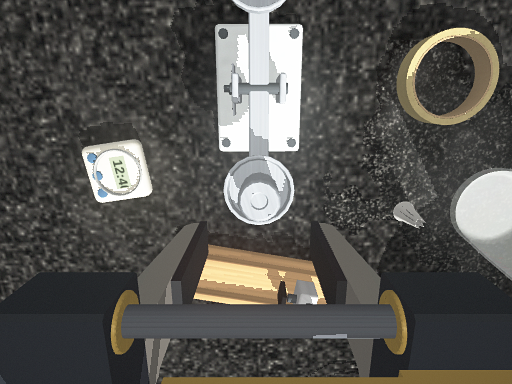

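The side view shows both weights standing in their pans with the left one down (313,185) and the right one up (380,95). The weight on the left pan is therefore the heavier one, which agrees with the lift forces of about 4 N and 2.2 N. Next I'll look at the rack closely with the wrist camera.

```bash
python3 - <<'E'
from h import *
bot.move_pose([510,-250,200],down(1.306))
bot.sleep(0.2)
d=cam('wrist'); save(d,'w5.png'); np.save('w5.npy',cloud(d)); np.savez('w5c.npz',R=d['R'],t=d['t'],f=d['f'],c=[d['cx'],d['cy']],tp=bot.get_tool_pos(),rot=bot.get_ee_rot())
print(bot.get_clock(),bot.get_joint_pos(),bot.get_tool_pos(),bot.get_ee_rot())
W=cloud(d); P=W.reshape(-1,3); P=P[~np.isnan(P[:,0])]
K=P[(P[:,0]>380)&(P[:,0]<640)&(P[:,1]>-340)&(P[:,1]<-175)&(P[:,2]>19)&(P[:,2]<27)]
print('rails',len(K),cv2.minAreaRect(K[:,:2].astype(np.float32)))
th=-0.262
for th in (-0.255,-0.265,-0.275):
  u=np.array([np.cos(th),np.sin(th)]); v=np.array([-u[1],u[0]])
  K=P[(P[:,0]>380)&(P[:,0]<640)&(P[:,1]>-340)&(P[:,1]<-175)]
  s=(K[:,:2]-[514.5,-250.5])@u; y=(K[:,:2]-[514.5,-250.5])@v
  for lo in (-85,-60,-30,0):
    k=(s>lo)&(s<lo+25); g=k&(K[:,2]<15.5)&(abs(y)<24); r=k&(K[:,2]>21)
    print(th,lo,'groove y',np.percentile(y[g],[1,99]) if g.any() else '', 'z',np.median(K[g,2]),'rails',np.percentile(y[r],[1,99]), np.median(K[r,2]))
E
```

```text
26.7 [-6.68111996e-01  1.57752870e-01  1.64303470e+00  2.99226561e-05
  1.34078690e+00 -1.97426356e+00] [ 510.05989356 -249.78005139  200.03263024] [ 3.14156449e+00 -1.96564811e-05  1.30614474e+00]
rails 3526 ((513.4298706054688, -253.30482482910156), (58.17316818237305, 189.68687438964844), 75.09683990478516)
-0.255 -85 groove y [-21.52359847  16.17001886] z 11.443031087348345 rails [-31.18001087  26.22533828] 23.21832165827265
-0.255 -60 groove y [-21.2512222   16.26518912] z 11.328737319058597 rails [-58.85460675  58.83155378] 296.38637905438645
-0.255 -30 groove y [-21.82952512  16.20567225] z 11.437709565997668 rails [-57.21384078  55.13197437] 297.54635062850934
-0.255 0 groove y [-21.62936636  15.329928  ] z 11.34460048826054 rails [-34.62783216  33.9482869 ] 228.4057898741945
-0.265 -85 groove y [-22.22011274  15.46935761] z 11.44201533864804 rails [-31.97388791  25.57380453] 23.228991349229506
-0.265 -60 groove y [-21.65709325  15.81869782] z 11.334588486878593 rails [-59.22954685  58.46045133] 296.3740330283534
-0.265 -30 groove y [-21.98975006  16.01809916] z 11.437709565997668 rails [-57.47253783  54.83565048] 297.54682643577445
-0.265 0 groove y [-21.45070949  15.50071368] z 11.342589967118595 rails [-34.61085344  33.96479071] 229.71065022924856
-0.275 -85 groove y [-22.97211453  14.78676226] z 11.443585585548469 rails [-32.75488156  24.9360647 ] 23.228991349229506
-0.275 -60 groove y [-22.11316931  15.392014  ] z 11.331243888178534 rails [-59.60100312  58.09001005] 296.3711669224952
-0.275 -30 groove y [-22.1643567   15.81904751] z 11.436396195335387 rails [-57.76017096  54.52246881] 297.55019771100416
-0.275 0 groove y [-21.30819293  15.67452915] z 11.342589967118595 rails [-34.58470782  34.00012346] 230.65071564132657
```

View pics/w5.png

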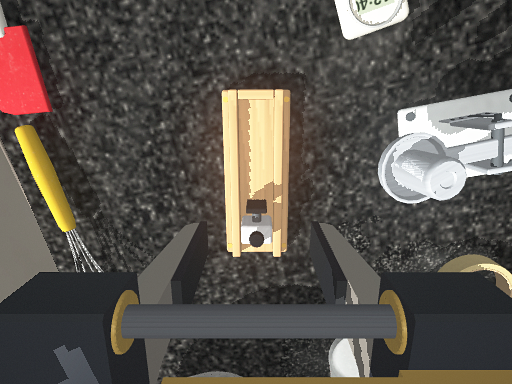

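The wrist view shows the rack with its groove centred near column 256, and the pad and stop at (256,210). Next I'll fetch the heavy weight from the left pan, checking where it stands first.

```bash
python3 - <<'E'
from h import *
bot.move_linear([541.5,67.5,200],rot=down(-0.085),vel=300) if False else bot.move_pose([541.5,69,200],down(-0.085))
bot.sleep(0.15)
d=cam('wrist'); save(d,'w6.png'); print(fitw(d,(541.5,72),103,125)); print(fitw(d,(527,-112),123,145))
print(bot.get_clock(),bot.get_contact_force())
E
```

```text
(1271, array([540.69792006,  72.62832305, 112.31302607]), ((540.7929077148438, 71.62371063232422), 16.87227439880371))
(236, array([527.41079984, -93.77060878, 127.47852627]), ((526.8651123046875, -100.68854522705078), 14.538260459899902))
28.6167 [1.20413344 0.74213562 0.51068603]
```

View pics/w6.png

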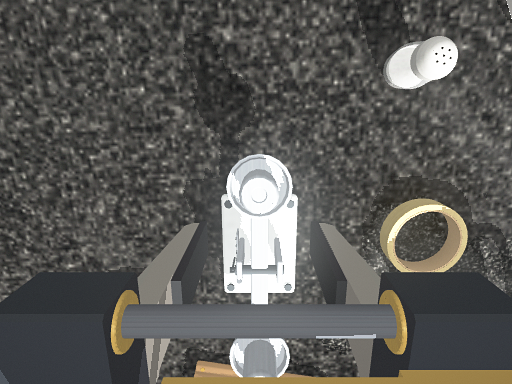

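The heavy weight's top is at wrist pixel (260,195), at about (541,71.6), and it leans with the tilted pan. Now I'll grip and lift it slowly.

```bash
python3 - <<'E'
from h import *
x,y=541.4,69.2
bot.move_linear([x,y,120],vel=150)
bot.move_linear([x,y,92],vel=60)
print(bot.get_contact_force())
bot.move_gripper(20,25)
print('open',bot.get_opening(),bot.get_contact_force())
bot.move_linear([x,y,112],vel=15)
print(bot.get_contact_force())
bot.move_linear([x,y,200],vel=150)
bot.sleep(0.2); print(bot.get_contact_force(),bot.get_clock())
d=cam('side'); save(d,'s7.png')
i=cv2.imread('pics/s7.png'); cv2.imwrite('pics/s7z.png',cv2.resize(i[130:320,150:350],(600,570)))
bot.move_pose([470,-240,200],down(1.306))
bot.sleep(0.15)
d=cam('wrist'); save(d,'w7.png'); W=cloud(d); np.save('w7.npy',W)
tp=np.array(bot.get_tool_pos()); print(tp,bot.get_ee_rot(),bot.get_clock())
P=W.reshape(-1,3);P=P[~np.isnan(P[:,0])]
k=(np.hypot(P[:,0]-tp[0],P[:,1]-tp[1])<40)&(P[:,2]>tp[2]-35)&(P[:,2]<tp[2]+45); Q=P[k]
print(len(Q),np.percentile(Q[:,2],[1,50,90,99]))
yaw=1.306; ux=np.array([np.cos(yaw),np.sin(yaw)]); uy=np.array([np.sin(yaw),-np.cos(yaw)])
T=Q[abs(Q[:,2]-tp[2]-25)<5]
a=(T[:,:2]-tp[:2])@ux; b=(T[:,:2]-tp[:2])@uy
print(len(T),np.percentile(a,[1,50,99]),np.percentile(b,[1,50,99]))
E
```

```text
[-0.17452712 -0.06172517 -0.61614918]
open 33.633355706856214 [-0.75025094  0.58789093 -0.27701696]
[-0.51409294 -0.29884718 -2.11675181]
[-0.74413435  0.59354544 -3.97167565] 32.85
[ 470.18164574 -239.62133822  199.99602414] [ 3.14158372e+00 -4.74431639e-05  1.30650476e+00] 34.8417
7722 [175.61425887 220.14348397 237.99742121 244.3686699 ]
2494 [-29.98247274   0.45156112  30.46491443] [-14.22860492  -2.70640368  11.07006385]
```

View pics/s7z.png

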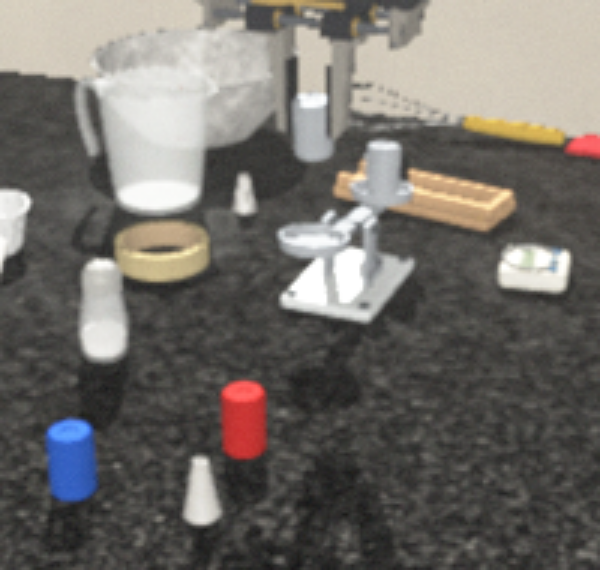

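View pics/w7.png

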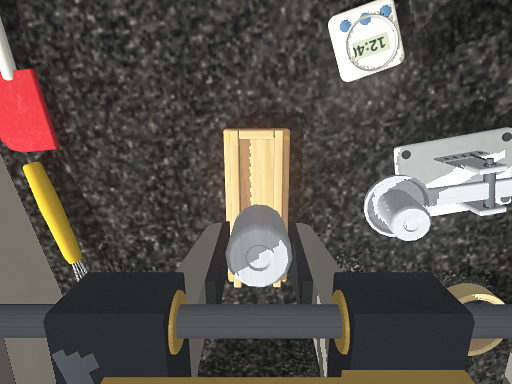

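The side view shows the lighter weight still standing in the right pan (383,180), now dropped, with the heavy one held. In the wrist view the held weight is at (260,250), in line with the groove. Now I'll lower it at the groove mouth by feel.

```bash
cat >> h.py <<'E'
TH=-0.262
u=np.array([np.cos(TH),np.sin(TH)]); v=np.array([-u[1],u[0]]); C0=np.array([514.5,-250.5])+0.5*u
def rk(s,y,z): p=C0+s*u+y*v; return [float(p[0]),float(p[1]),float(z)]
YR=PI/2+TH
def ff(n=4):
    f=np.mean([bot.get_contact_force() for _ in range(n)],0); return np.round([f[:2]@u,f[:2]@v,f[2]],2)
E
python3 - <<'E'
from h import *
bot.move_linear(rk(-58,-1.7,110),rot=down(YR),vel=150)
bot.move_linear(rk(-58,-1.7,58),vel=100); bot.sleep(0.2)
b=ff(8); print('base',b)
z=58
while z>37:
    z-=1; bot.move_linear(rk(-58,-1.7,z),vel=20); f=ff()-b; print(z,f,end='; ')
    if f[2]>4: break
print(bot.get_clock(),bot.get_tool_pos())
E
```

```text
base [ 0.51  0.73 -3.74]
57 [-1.25 -1.08  0.27]; 56 [-1.25 -0.32 -0.2 ]; 55 [-0.33 -0.67  0.89]; 54 [-0.47 -1.11  0.19]; 53 [-0.64 -0.47 -0.16]; 52 [-0.46 -0.78 -0.19]; 51 [-0.36 -1.41  0.27]; 50 [-0.25 -1.24 -0.01]; 49 [-0.44 -1.42 -0.21]; 48 [-0.14 -0.63  1.18]; 47 [-1.02 -0.24  0.42]; 46 [-1.18 -0.76  0.82]; 45 [-0.55 -1.52 -0.4 ]; 44 [-0.64  0.52  0.81]; 43 [-0.97  0.12 -0.29]; 42 [ 0.23  0.02 -0.72]; 41 [-0.99  0.6   6.12]; 40.7167 [ 458.95546114 -237.50303079   41.64822236]
```

It went into the groove: first contact came at TCP z 41, whereas a rail would have stopped it at about 51. Now I'll release so it stands, regrip it, and slide it with force watched.

```bash
python3 - <<'E'
from h import *
bot.move_gripper(50,35); bot.sleep(0.3)
bot.move_linear(rk(-58,-1.7,38),vel=40)
print('open',ff())
d=cam('wrist'); save(d,'w8.png')
bot.move_gripper(20,35); bot.sleep(0.1)
print('opening',bot.get_opening(),ff(),bot.get_clock())
b=ff(10)
for s in np.arange(-53,-24,4):
    bot.move_linear(rk(s,-1.7,38),vel=40); print(round(s),ff()-b,end='; ')
    if (ff()-b)[0]<-3.5: break
print(bot.get_clock(),bot.get_tool_pos())
E
```

```text
open [-0.31 -0.42  0.57]
opening 33.90792048966181 [-0.3  -0.1  -0.24] 42.2417
-53 [-0.09  0.07 -0.66]; -49 [-0.47 -0.06 -0.17]; -45 [ 0.19 -0.06  1.17]; -41 [ 0.46 -0.56  1.77]; -37 [-0.89 -0.09  1.98]; -33 [-0.81 -0.85  2.2 ]; -29 [-0.07  1.22  3.46]; -25 [-0.93 -0.13  3.12]; 44.2667 [ 490.48400575 -245.85027921   38.05322717]
```

View pics/w8.png

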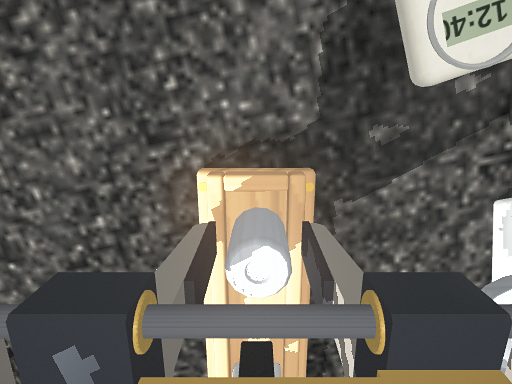

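The wrist view shows the weight standing upright between the rails at (258,250). There is little lateral force while sliding, so I'll continue towards the pad.

```bash
python3 - <<'E'
from h import *
b=np.array([-0.3,-0.1,-0.24])
s=-25
while s<22:
    s+=1.5; bot.move_linear(rk(s,-1.7,38.3),vel=25); f=ff(6)-b; print(s,f,end='; ')
    if f[0]<-3.5: break
print(bot.get_clock(),bot.get_tool_pos(),s)
E
```

```text
-23.5 [-1.76  0.09  2.2 ]; -22.0 [-2.43 -1.04  1.07]; -20.5 [ 0.06  0.41 -0.77]; -19.0 [ 0.92  0.98 -2.31]; -17.5 [ 0.13  0.01 -3.09]; -16.0 [ 0.78  0.42 -3.41]; -14.5 [ 0.67 -1.09 -2.57]; -13.0 [ 0.24  0.24 -3.13]; -11.5 [ 0.71  1.09 -2.47]; -10.0 [ 1.04  0.08 -3.23]; -8.5 [ 0.98  1.09 -3.3 ]; -7.0 [-0.18 -0.53 -2.81]; -5.5 [ 0.73 -0.22 -3.49]; -4.0 [ 0.67 -0.21 -3.24]; -2.5 [ 0.68  0.04 -2.62]; -1.0 [-0.35 -0.51 -2.88]; 0.5 [ 0.55  1.11 -3.07]; 2.0 [ 0.33 -0.36 -2.95]; 3.5 [ 0.29  0.53 -2.95]; 5.0 [ 0.32 -0.39 -3.15]; 6.5 [-2.51 -0.58 -2.3 ]; 8.0 [-4.77  0.09 -0.21]; 49.7667 [ 521.44535775 -254.04464923   38.13890291] 8.0
```

```bash
python3 - <<'E'
from h import *
b=np.array([0.2,0,0])
s=8.0
while s<11:
    s+=0.4; bot.move_linear(rk(s,-1.7,38.3),vel=20); bot.sleep(0.1); f=ff(10)-b; print(s,f,bot.get_tool_pos(),end='; ')
    if f[0]<-7.6: break
for i in range(4): bot.sleep(0.15); print('hold',ff(6)-b,end='; ')
print(bot.get_clock(),s)
E
```

```text
8.4 [-6.85 -0.36 -0.19] [ 521.59086171 -254.07940518   38.12015961]; 8.8 [-6.9  -0.14  0.89] [ 521.80108542 -254.12488256   38.1292283 ]; 9.200000000000001 [-7.99 -0.24  1.66] [ 522.01586007 -254.18228577   38.14349024]; hold [-7.38  0.71  2.6 ]; hold [-7.38 -0.07  1.7 ]; hold [-7.08 -0.51  1.3 ]; hold [-6.79  0.16  2.21]; 51.4167 9.200000000000001
```

```bash
python3 - <<'E'
from h import *
b=np.array([0.2,0,0])
bot.move_linear(rk(9.6,-1.7,38.3),vel=20)
for i in range(3): bot.sleep(0.2); print('hold',ff(6)-b,end='; ')
for s in (8.5,7.5,6.6):
    bot.move_linear(rk(s,-1.7,38.2),vel=10); bot.sleep(.1); print(s,ff(6)-b,end='; ')
bot.move_gripper(50,35); bot.sleep(0.2)
print('rel',ff())
bot.move_linear(rk(6.6,-1.7,120),vel=100)
bot.move_linear(rk(-45,-1.7,200),vel=200); bot.sleep(.2)
for n in ('wrist','side','top'):
    d=cam(n); save(d,n+'9.png'); np.save(n+'9.npy',cloud(d))
print(bot.get_clock())
i=cv2.imread('pics/side9.png'); cv2.imwrite('pics/s9z.png',cv2.resize(i[150:340,150:350],(600,570)))
i=cv2.imread('pics/top9.png'); cv2.imwrite('pics/t9z.png',cv2.resize(i[100:300,110:410],(800,533)))
E
```

```text
hold [-7.27 -0.11  1.46]; hold [-8.35  0.77  2.28]; hold [-8.92 -0.54  1.5 ]; 8.5 [-5.87 -0.21  0.5 ]; 7.5 [-5.93 -0.31  0.72]; 6.6 [-3.73  0.1  -2.07]; rel [ 0.67 -0.23 -1.18]
55.9
```

View pics/wrist9.png

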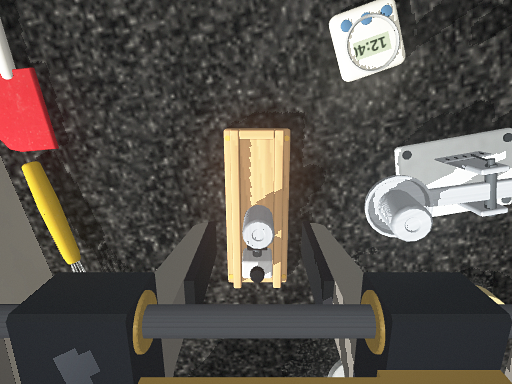

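View pics/s9z.png

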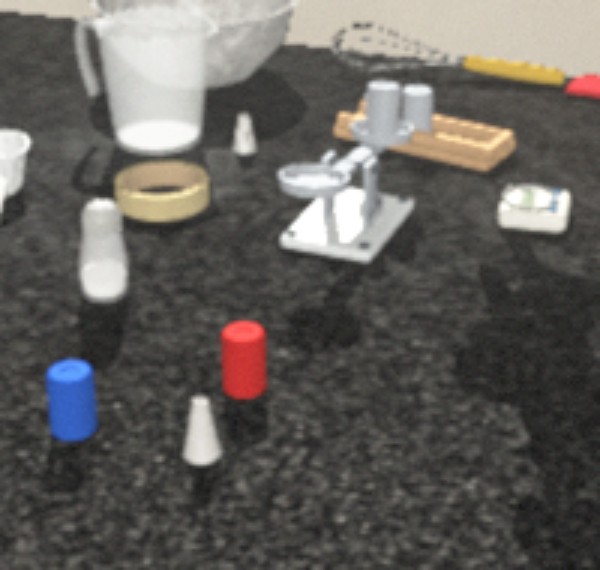

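The wrist view shows the weight at (257,228), upright in the groove and against the pad at (257,252). The side view shows the lighter one in its pan at (383,110). One numeric check remains.

```bash
python3 - <<'E'
from h import *
W=np.load('wrist9.npy').reshape(-1,3); W=W[~np.isnan(W[:,0])]
P=W[(np.hypot(*(W[:,:2]-rk(5,-1.7,0)[:2]).T)<24)&(W[:,2]>57)&(W[:,2]<70)]
c=np.array(cv2.minEnclosingCircle(P[:,:2].astype(np.float32))[0]); print(len(P),np.median(P[:,2]),np.std(P[:,2]),'s,y',(c-C0)@u,(c-C0)@v)
n,m,e=fitw({**{}},0) if False else (0,0,0)
P=W[(np.hypot(W[:,0]-527,W[:,1]+115)<32)&(W[:,2]>108)&(W[:,2]<120)]
print(len(P),P.mean(0),cv2.minEnclosingCircle(P[:,:2].astype(np.float32)))
E
```

```text
780 60.8403276402145 1.148007859493651 s,y 7.466157803278475 -1.4908037532856038
1205 [ 523.23780832 -120.57028525  112.3137288 ] ((524.6024169921875, -119.8642807006836), 17.040319442749023)
```

```bash
python3 -c "
from h import *
print(ff(),bot.get_opening(),bot.get_clock()); bot.job_done()"
```

```text
[0.45 0.15 0.6 ] 50.12287365879901 55.9
the job is handed in; nothing more can be done
```

I weighed both steel weights on the balance, put the heavier one in the rack against the pad, and left the lighter one on its pan. The job was handed in at 55.9 s of the 72 s allowed; no verdict is reported.

- **Weighing:** The weight that had stood nearer the robot dropped the left pan. The lift forces agreed, at about 4 N against 2.2 N.
- **Pressing:** I set the heavy weight down in the groove, regripped it and slid it along until it met the pad by feel. It was held at about 7–9 N for over half a second. I eased back to about 4 N, released it and moved the arm clear.
- **Last checks:**
    - The heavy weight stands upright in the groove, its top read at 61 mm (62 expected), and looks to be touching the pad.
    - The lighter weight stands in the right pan, its base about 3 mm from the pan's centre.
    - The gripper is clear of everything. I moved none of the bystanders knowingly, and they looked unmoved in the last pictures.
- **Disagreements:**
    - The three cameras differed by up to about 4 mm, so the fit in the groove was confirmed by feel.
    - The wrist camera put the heavy weight about 1–2 mm further along the groove than the arm's own position.
    - I did not measure the final gap to the pad separately.

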